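Load a culture dish into the colony reader

TASK

Load the small culture dish that waits on the loading ledge of the white colony reader. The reader's hatch has a spring press-latch: press the hatch down at its ribbed pad with the fingertips, let go so that it springs up, and see that it stands fully open by itself. Then push the dish along the ledge until it is fully home against the back of the reading chamber, without lifting it, leave the hatch standing open, and leave the other things where they are.

Things in the scene. Friction and masses are not known exactly. Their poses are not given: they have to be found in the camera images.
- reader: Colony reader, white plastic on a grey base, 246 x 178 mm, 63 mm high at the closed hatch, fixed to the worktop. Origin on the worktop; x points from its front (loading ledge) to its rear, y to its left, z up. The hatch closes its chamber on top and in front. Right of the hatch is a fixed panel with a dark display (y = -71 to -128 mm); at the rear a housing 58 mm high.
- mouth (a point): Mouth of the chamber, on the floor: x = -36 mm, y = 0, z = 24 mm of the reader. From here the flat loading ledge runs forward to x = -128 mm, 116 mm wide, with guide rails 10 mm high that stand 96 mm apart at the front and 65 mm at the mouth. Behind, the level chamber floor has straight side walls 65 mm apart, 26 mm high, and a back wall at x = 42 mm. The closed hatch's skirt bars the mouth.
- hatch (a joint): Hatch angle in rad: 0 latched shut, 1.75 fully open. Pressing it 3 mm or more below shut at the pad (about 2 to 3 N; it bottoms at 6 mm, -0.075 rad, and may be pressed harder there), then letting go, frees the latch; a damped spring swings the hatch fully open in about 1.5 s and keeps it there. A slighter touch leaves it latched. Once freed it springs open again whenever it is let go.
- hatch_hinge (a point): Middle of the hatch's hinge line, which lies along the reader's y: x = 52 mm, z = 60 mm of the reader. The hatch is a white lid 118 mm wide (y = -70 to 48 mm of the reader) that reaches 92 mm forward from the hinge. Its front edge rises as it opens; open, it stands upright leaning 10 degrees back, its edge 151 mm above the worktop.
- hatch_pad (a point): Centre of the ribbed finger pad (20 x 18 mm, five low ribs) on top of the hatch near its front right corner: at x = -25 mm, y = -50 mm, z = 63 mm of the reader when shut, 77 mm from the hinge; it moves with the hatch. Press here straight down.
- dish: The small round culture dish with its clear cover that waits on the loading ledge: 60 mm across the cover, 55 mm across the base, 14 mm high, about 30 g, loose. A finger meets it about 28 mm from its axis. Origin at the centre of its underside, z up.
- seat (a point): On the chamber floor, where the centre of the dish's underside lies when the dish is home against the back wall: x = 12.5 mm, y = 0, z = 24 mm in the reader's frame. Axes as the reader's.
- spare_dish: A like dish lying on the worktop to the right of the ledge, a bystander; origin at the centre of its underside.
- cup: Specimen cup with a yellow lid, 64 x 58 x 50 mm, on the worktop to the left of the reader, a bystander; origin at its underside.
- cup_white: Specimen cup with a white lid, 64 x 58 x 50 mm, on the worktop to the left of the reader, a bystander; origin at its underside.
- marker: Marker pen, 135 mm long, 17 mm thick, lying to the right of the reader, a bystander; origin under its middle.
- forceps: Steel forceps, 130 x 20 x 10 mm, lying at the front of the worktop to the right, a bystander; origin under their middle.
Not all that is in view belongs to the job. Leave any black, blue or yellow look-alike of the dish alone.

How it is judged:
On the way, in this order (a step that is already met when the one before it is completed fails the run):
1. the hatch, pressed and let go, stands fully open by itself, untouched, with the dish still outside on the ledge (value of joint hatch above 1.5 rad and contact force between each of the arm, the fingers and hatch below 0.3 N and x of dish in the frame of reader below -0.06 m), for 0.5 s.
2. the dish is home against the back of the chamber (horizontal distance between dish and seat below 0.005 m and z of dish in the frame of reader below 0.028 m), for 0.2 s.
At the end, for the whole second after the job is handed in: The hatch stands open by itself (joint above 1.5 rad), untouched; the dish lies flat on the chamber floor with its centre within 5 mm of the seat, at rest (all of step 2 and value of joint hatch above 1.5 rad and contact force between each of the arm, the fingers and hatch below 0.3 N and velocity of joint hatch below 0.1 rad/s and linear speed of dish below 0.01 m/s and angle between dish's own z axis and vertical below 0.06 rad).
It fails at once if the dish is lifted more than 10 mm off the ledge, tipped or pushed off it (z of dish in the frame of reader above 0.034 m or z of dish in the frame of reader below 0.014 m or angle between dish's own z axis and vertical above 0.3 rad).
It fails at once if a bystander (spare dish, either cup, marker, forceps) is moved more than 20 mm (distance of any of spare_dish, cup, cup_white, marker, forceps from where it was at the start of the episode above 0.02 m).
It also fails if it takes over 42 s, if anything falls off the work surface, if the arm or the gripper's body presses on something with over 40 N, if the wrist force passes 120 N, or if a joint passes its speed limit or range.

ROBOT

A 7-joint arm with a two-finger parallel gripper is mounted at the origin on a cart in front of the work surface, level with it; the furniture and walls round the work are solid. World frame = base frame: x ahead of the robot, y to its left, z up, the work surface at z = 0. Lengths are in m, angles in rad, forces in N, time in s.
With the tool pointing down it reaches from about 0.425 to 0.875 m from the base axis. Payload 8.4 kg.
Tool frame: the origin (TCP) lies between the finger pads; the fingertips stand 25 mm ahead of it and the grasp point (between the pads) lies 6 mm ahead of it; z points along the fingers, y is the line along which they close (so a half turn about z gives the same grasp; the last joint's range is limited). The gripper opens to 85 mm and grips with 20 to 120 N. Pads are 22 mm wide; open, the fingers measure 114 mm over their backs; the gripper's body (76 mm by 85 mm) begins 54 mm behind the grasp point. The pads swing forward as they close: fully open they stand 13 mm farther back than shut.
Start: joints at [1.036, 0.333, 0.04, 1.465, -0.013, 1.343, -0.059], TCP at [0.274, -0.589, 0.256] pointing down, gripper open.
Joint ranges: [-2.58, 2.58], [-0.38, 2.09], [-1.3, 1.39], [0.25, 2.4], [-1.5, 4.64], [0.08, 2.09], [-2.65, 2.65]. Speed limits (rad/s): [2.22, 2.22, 2.79, 2.79, 3.14, 3.14, 3.14].

INTERFACE

Orientations are given as [roll, pitch, yaw] about the fixed x, y, z axes, in that order (R = Rz(yaw) Ry(pitch) Rx(roll)).
In Python, from station import env, eyes gives the robot as it stands.
- The arm moves only by the shell command python3 -m crank [FORCE], which reads ROWS from standard input. ROWS is a JSON list that holds a single list of rows (three levels of brackets), with 1 to 12 rows, each of 5 numbers: dx, dy, dz in m, then a turn about the tool's z in rad, then the finger opening in m; each row shifts and turns the commanded pose from where the row before left it, along the tool's axes as they then stand; what a row does not reach is not made up. A row lasts 1/10 s, in which the tool goes at most 0.05 m and 0.15 rad, less where a joint would pass 70% of its speed; a pose out of reach is approached as far as the arm can. The fingers move at their own pace and stop on an object; FORCE is the grip in N (left out, the last holds). Time passes only in rows, so rows that do not move let the fingers close. It prints the time, the measured TCP pose, the force, the opening and the grip force at its end. Input that does not fit is refused with a message, and nothing moves.
- env.get_obs(): the state, without advancing time (a new reading comes with each control period).
- eyes.read_camera(name): name is "scene" or "top"; returns a dict with "color" (384x512x3 uint8, red, green, blue), "depth" (384x512 float32, m along the optical axis (not along the pixel's ray), 0 where there is no reading), "intrinsics" (3x3 intrinsics, pixels), "T" (4x4, takes a point from camera to world coordinates). Camera axes: x right, y down, z forward; pixel columns grow to the right and rows downward; lengths in m; the calibration is good to about 2 mm. A picture is of the moment at which its call begins.
- env.hand_in(): hands the job in; it is judged then, once.
The state is a dict: "time": time; "joint_pos": joint angles; "dq": joint speeds; "joint_torque": joint torques, N m; "tool_pos": TCP position; "tool_rot": TCP orientation; "contact_force": force on the tool from outside, world axes, zero at the start; "wrist_torque": the same for the moment, N m; "width": finger opening in m; "grip_force": force on a finger pad.
Only numpy, scipy, OpenCV 4.12 (cv2) and the standard library are available. Lean on these libraries where they do the work, as an engineer would, in place of code of your own. Each camera call takes 0.05 s, during which the arm holds its last target. There are 200 camera calls.

## Working session

There is one attempt and no reset: what is moved stays moved. The work goes in short steps, Python scripts to look and compute and a shell command to move; the robot and the scene stay as the last step left them, time stands still between calls to the robot, and variables do not carry over. Pictures are saved under pics/ and viewed, at most 10 in all, crops included, and the job is handed in when it is done.

```bash
ls; mkdir -p pics; python3 - <<'E'
from station import env, eyes
import cv2,numpy as np
o=env.get_obs(); print({k:np.round(v,3).tolist() for k,v in o.items()})
for n in("scene","top"):
    c=eyes.read_camera(n); np.savez(f"{n}.npz",**c)
    cv2.imwrite(f"pics/{n}0.png",cv2.resize(c["color"][...,::-1],(800,600)))
    print(n,c["intrinsics"].round(1).tolist(),c["T"].round(3).tolist())
E
```

```text
pics
{'time': 0.0, 'joint_pos': [1.036, 0.334, 0.04, 1.466, -0.013, 1.343, -0.058], 'dq': [0.0, 0.001, -0.001, -0.002, 0.0, -0.0, -0.001], 'joint_torque': [0.0, -65.854, 1.366, -40.558, 0.017, 0.012, -0.0], 'tool_pos': [0.274, -0.589, 0.255], 'tool_rot': [-3.14, 0.0, 0.436], 'contact_force': [-0.392, 0.189, 0.152], 'wrist_torque': [-0.004, -0.001, -0.015], 'grip_force': 0.0, 'width': 0.086}
scene [[377.5, 0.0, 254.4], [0.0, 377.5, 189.9], [0.0, 0.0, 1.0]] [[0.644, -0.496, 0.582, 0.066], [-0.765, -0.401, 0.504, -0.423], [-0.017, -0.77, -0.638, 0.628], [0.0, 0.0, 0.0, 1.0]]
top [[386.4, 0.0, 258.3], [0.0, 386.4, 199.5], [0.0, 0.0, 1.0]] [[0.021, -0.985, 0.169, 0.424], [-1.0, -0.018, 0.023, 0.011], [-0.02, -0.169, -0.985, 1.013], [0.0, 0.0, 0.0, 1.0]]
```

View pics/scene0.png

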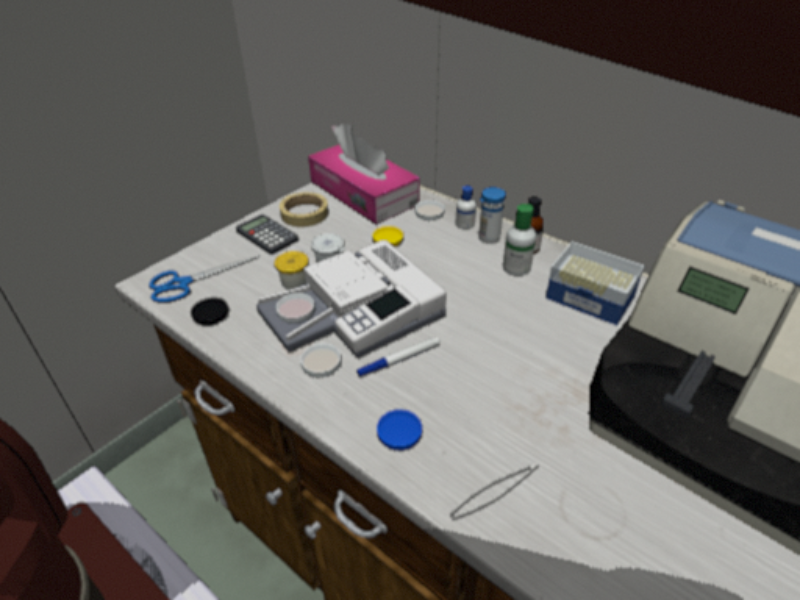

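View pics/top0.png

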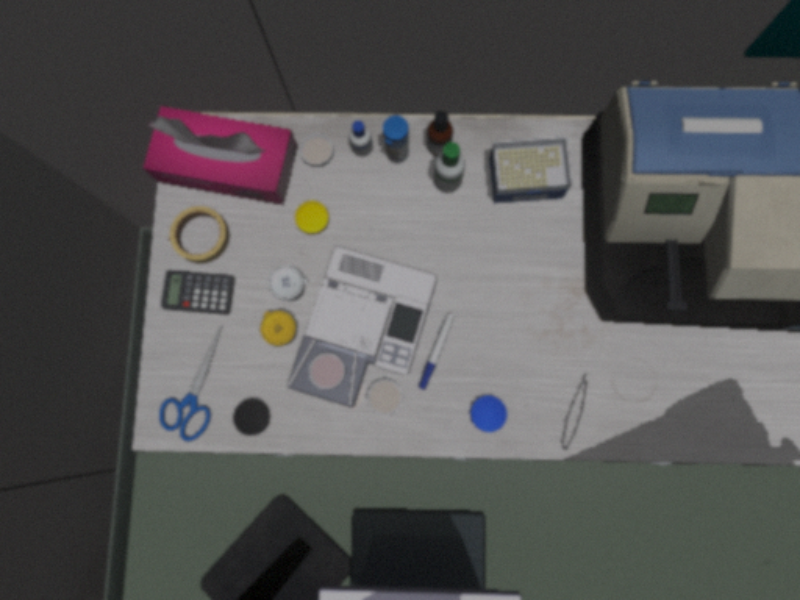

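The first view shows the reader at scene (375,295) and top (360,310), with its ledge towards the robot. Dish candidates in the top view (800x600 px):
- pale dish on the grey ledge (326,371)
- spare dish on the worktop (384,393)
- clear lid at the back (317,152)
- black (251,416)
- blue (488,413)
- yellow (312,217)

I choose the one on the ledge and will check it in a crop.

```bash
cat > h.py <<'E'
import numpy as np,cv2
def load(n): return dict(np.load(f"{n}.npz"))
def cloud(c):
    K=c["intrinsics"];h,w=c["depth"].shape;u,v=np.meshgrid(np.arange(w),np.arange(h))
    d=c["depth"];P=np.stack([(u-K[0,2])/K[0,0]*d,(v-K[1,2])/K[1,1]*d,d],-1)
    return P@c["T"][:3,:3].T+c["T"][:3,3]
def ray(c,u,v,z):
    d=c["T"][:3,:3]@np.linalg.inv(c["intrinsics"])@np.array([u,v,1.]);o=c["T"][:3,3]
    return o+d*(z-o[2])/d[2]
def pix(c,p):
    q=c["T"][:3,:3].T@(np.asarray(p)-c["T"][:3,3]);q=c["intrinsics"]@q;return q[:2]/q[2]
E
python3 - <<'E'
from h import *
c=load("top");P=cloud(c)
cr=c["color"][150:270,170:300];cv2.imwrite("pics/crop1.png",cv2.resize(cr[...,::-1],None,fx=5,fy=5,interpolation=cv2.INTER_CUBIC))
Z=P[...,2];print("table z",np.median(Z[290:300,330:350]), "dish",P[237,209],"ledge")
box=np.zeros(Z.shape,bool);box[150:270,180:285]=1
for lo,hi in((.045,.075),(.012,.08)):
    m=(box&(Z>lo)&(Z<hi)).astype(np.uint8);n,l,s,ce=cv2.connectedComponentsWithStats(m)
    i=1+s[1:,4].argmax();q=P[l==i];r=cv2.minAreaRect(q[:,:2].astype(np.float32));print(lo,s[i],r,cv2.boxPoints(r).round(3).tolist(),np.percentile(q[:,2],[5,50,95]))
hsv=cv2.cvtColor(c["color"],cv2.COLOR_RGB2HSV);print("hsv dish",hsv[237,209],hsv[237,193],hsv[252,245])
E
```

```text
table z -0.7745105632223589 dish [0.49241771 0.15618779 0.03860506] ledge
0.045 [ 195  157   85   82 4327] ((0.5938007831573486, 0.08817467093467712), (0.1774543970823288, 0.17136803269386292), 74.16099548339844) [[0.4869999885559082, 0.026000000536441803], [0.6520000100135803, -0.020999999716877937], [0.699999988079071, 0.15000000596046448], [0.5360000133514404, 0.19699999690055847]] [0.04854858 0.05852414 0.0646663 ]
0.012 [ 184  157   96  104 6039] ((0.5586320757865906, 0.10188427567481995), (0.18518763780593872, 0.2465185970067978), 74.16099548339844) [[0.41499999165534973, 0.04600000008940697], [0.6520000100135803, -0.020999999716877937], [0.7020000219345093, 0.15700000524520874], [0.4650000035762787, 0.22499999403953552]] [0.02234034 0.05624577 0.06432586]
hsv dish [176  27 142] [110  28 109] [  9  23 152]
```

View pics/crop1.png

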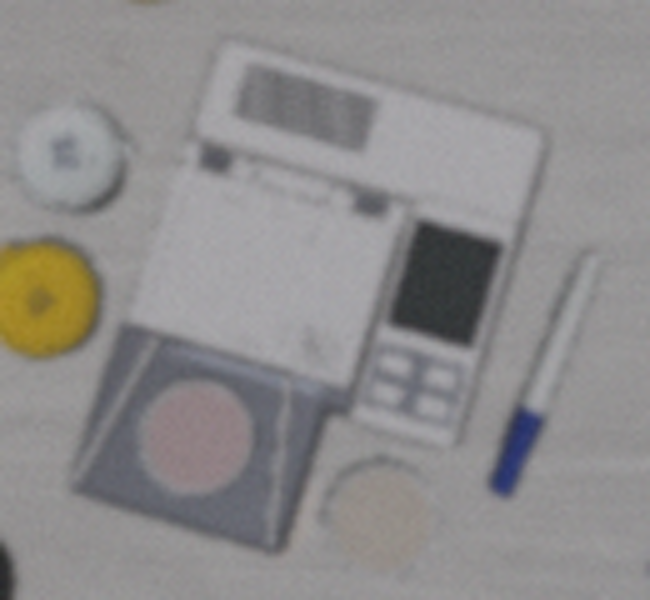

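The crop confirms the choice: a pinkish clear-covered dish lies on the grey ledge between the rails at (195,437). The spare is outside at (380,512), and the ribbed pad is at (313,340). Next I fit the reader frame from its known points.

```bash
python3 - <<'E'
from h import *
c=load("top")
L=[((72,490),(-.128,.058,.024)),((278,550),(-.128,-.058,.024)),((128,322),(-.040,.048,.060)),((347,387),(-.040,-.070,.060)),((313,340),(-.025,-.05,.063)),((548,130),(.118,-.128,.058)),((222,40),(.118,.05,.058))]
R=np.array([r for _,r in L]);W=np.array([ray(c,170+(u+.5)/5-.5,150+(v+.5)/5-.5,r[2]) for (u,v),r in L])
a=R[:,:2]-R[:,:2].mean(0);b=W[:,:2]-W[:,:2].mean(0)
yaw=np.arctan2((a[:,0]*b[:,1]-a[:,1]*b[:,0]).sum(),(a*b).sum())
M=np.array([[np.cos(yaw),-np.sin(yaw)],[np.sin(yaw),np.cos(yaw)]]);t=W[:,:2].mean(0)-M@R[:,:2].mean(0)
print("yaw",yaw,"t",t);print("resid mm",((W[:,:2]-R[:,:2]@M.T-t)@M*1e3).round(1).tolist())
hsv=cv2.cvtColor(c["color"],cv2.COLOR_RGB2HSV)
m=((hsv[...,0]>165)|(hsv[...,0]<8)).astype(np.uint8)*(hsv[...,1]>15);k=np.zeros_like(m);k[222:252,194:225]=m[222:252,194:225]
n,l,s,ce=cv2.connectedComponentsWithStats(k);i=1+s[1:,4].argmax();print(s[i],ce[i])
d=ray(c,*ce[i],.036);print("dish world",d,"reader",M.T@(d[:2]-t))
c2=load("scene")
for n,p in(("pad",(-.025,-.05,.063)),("ledgeL",(-.128,.058,.024)),("ledgeR",(-.128,-.058,.024))):print(n,np.r_[M@p[:2]+t,p[2]].round(4), "scene800",pix(c2,np.r_[M@p[:2]+t,p[2]])*1.5625)
cv2.imwrite("pics/crop2.png",cv2.resize(c2["color"][140:240,155:295,::-1],None,fx=5,fy=5,interpolation=cv2.INTER_CUBIC))
E
```

```text
yaw -0.2723659996116812 t [0.57301072 0.13490973]
resid mm [[1.0, -3.9], [2.6, 2.1], [0.6, -1.9], [1.0, 1.7], [3.2, 4.5], [-3.1, 1.2], [-5.2, -3.7]]
[200 228  20  20 301] [209.10299003 237.00996678]
dish world [0.492581   0.15631457 0.036     ] reader [-0.08322299 -0.00102068]
pad [0.5355 0.0935 0.063 ] scene800 [342.57079795 293.47102874]
ledgeL [0.4653 0.2252 0.024 ] scene800 [254.81695496 301.14493735]
ledgeR [0.4341 0.1135 0.024 ] scene800 [286.89644527 342.3805858 ]
```

View pics/crop2.png

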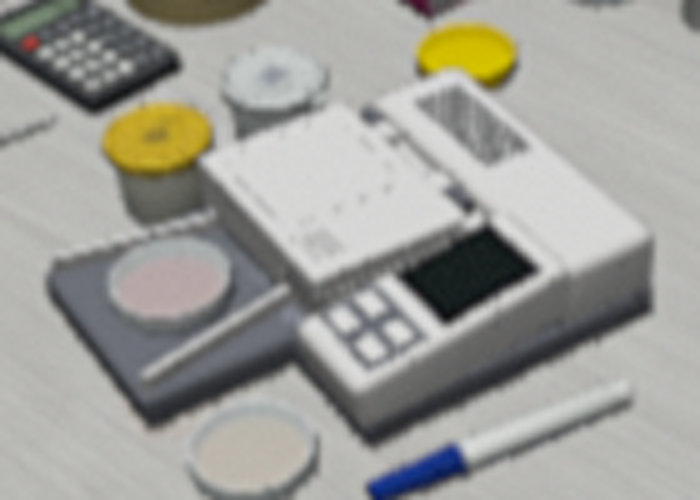

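The scene view agrees: the pad at crop (320,242) is within about 1 px of its prediction. The dish is at reader (-83,-1) mm, so it is on the ledge. I close the fingers and turn the tool to the reader's yaw.

```bash
echo '[[[0,0,0,0.142,0],[0,0,0,0.142,0],[0,0,0,0.142,0],[0,0,0,0.142,0],[0,0,0,0.14,0],[0,0,0,0,0]]]' | python3 -m crank 30; echo '[[[0.004,-0.045,0,0,0],[0.004,-0.045,0,0,0],[0.004,-0.045,0,0,0],[0.004,-0.045,0,0,0],[0.004,-0.045,0,0,0],[0.004,-0.045,0,0,0],[0.004,-0.045,0,0,0],[0.004,-0.045,0,0,0],[0.004,-0.045,0,0,0],[0.004,-0.045,0,0,0],[0.004,-0.045,0,0,0],[0,0,0,0,0]]]' | python3 -m crank
```

```text
time: 0.7
tool_pos: [0.2743, -0.589, 0.2558]
tool_rot: [-3.141, 0.001, -0.274]
contact_force: [0.3, 0.1, 0.5]
width: 0.0005
grip_force: 0.0
time: 1.9
tool_pos: [0.4515, -0.1181, 0.2565]
tool_rot: [-3.14, -0.001, -0.259]
contact_force: [0.6, -0.5, 0.9]
width: 0.0001
grip_force: 0.0
```

```bash
echo '[[[0.004,-0.038,0,0.013,0],[0.004,-0.038,0,0,0],[0.004,-0.038,0,0,0],[0.004,-0.038,0,0,0],[0.004,-0.038,0,0,0],[0.004,-0.036,0,0,0],[0,0,0.04,0,0],[0,0,0.04,0,0],[0,0,0.04,0,0],[0,0,0,0,0],[0,0,0,0,0]]]' | python3 -m crank
python3 - <<'E'
from h import *
from station import env
p=env.get_obs()["tool_pos"];y=-.2724;M=np.array([[np.cos(y),-np.sin(y)],[np.sin(y),np.cos(y)]])
print("reader mm",(M.T@(np.array(p[:2])-[.573,.1349])*1e3).round(1),p[2],env.get_obs()["tool_rot"])
E
```

```text
time: 3.0
tool_pos: [0.536, 0.0857, 0.1368]
tool_rot: [3.141, 0.001, -0.283]
contact_force: [-0.0, -0.7, 0.3]
width: -0.0
grip_force: 0.0
reader mm [-22.5 -57.3] 0.1368288021797564 [ 3.14130478e+00  1.08353029e-03 -2.83251186e-01]
```

```bash
echo '[[[-0.0025,-0.0073,0.02,-0.01,0],[0,0,0.02,0,0],[0,0,0,0,0],[0,0,0,0,0]]]' | python3 -m crank; echo '[[[0,0,0.004,0,0],[0,0,0.003,0,0],[0,0,0.002,0,0],[0,0,0,0,0],[0,0,0,0,0]]]' | python3 -m crank; echo '[[[0,0,0.003,0,0],[0,0,0,0,0],[0,0,0,0,0]]]' | python3 -m crank
```

```text
time: 3.4
tool_pos: [0.5368, 0.0937, 0.0985]
tool_rot: [-3.141, -0.002, -0.275]
contact_force: [0.2, 0.1, 1.4]
width: 0.0002
grip_force: 0.0
time: 3.9
tool_pos: [0.5359, 0.0936, 0.0875]
tool_rot: [-3.142, -0.0, -0.275]
contact_force: [0.6, -0.7, 0.6]
width: -0.0003
grip_force: 0.6
time: 4.2
tool_pos: [0.5358, 0.0937, 0.0844]
tool_rot: [-3.141, -0.0, -0.275]
contact_force: [0.4, -0.5, 1.9]
width: -0.0
grip_force: 0.9
```

Contact begins about where expected; I press further.

```bash
echo '[[[0,0,0.003,0,0],[0,0,0,0,0],[0,0,0,0,0]]]' | python3 -m crank; echo '[[[0,0,0.002,0,0],[0,0,0,0,0],[0,0,0,0,0]]]' | python3 -m crank
```

```text
time: 4.5
tool_pos: [0.5359, 0.0937, 0.0817]
tool_rot: [-3.142, -0.001, -0.275]
contact_force: [-1.2, -0.4, 7.4]
width: 0.0003
grip_force: 3.7
time: 4.8
tool_pos: [0.536, 0.0937, 0.0806]
tool_rot: [3.141, -0.001, -0.275]
contact_force: [-5.2, -1.9, 16.8]
width: -0.0003
grip_force: 8.7
```

The hatch is bottomed (17 N). I let go upward, then retreat forward clear of its swing.

```bash
echo '[[[0,0,-0.045,0,0],[0,0,-0.04,0,0],[-0.03,0,-0.035,0,0],[-0.03,0,-0.03,0,0],[-0.03,0,0,0,0],[-0.03,0,0,0,0],[0,0,0,0,0],[0,0,0,0,0],[0,0,0,0,0],[0,0,0,0,0],[0,0,0,0,0],[0,0,0,0,0]]]' | python3 -m crank; echo '[[[0,0,0,0,0],[0,0,0,0,0],[0,0,0,0,0],[0,0,0,0,0],[0,0,0,0,0],[0,0,0,0,0],[0,0,0,0,0],[0,0,0,0,0],[0,0,0,0,0],[0,0,0,0,0],[0,0,0,0,0],[0,0,0,0,0]]]' | python3 -m crank; python3 - <<'E'
from h import *
from station import eyes
c=eyes.read_camera("scene");np.savez("scene1.npz",**c);P=cloud(c)
cv2.imwrite("pics/s1.png",cv2.resize(c["color"][100:260,130:330,::-1],None,fx=3.7,fy=3.7,interpolation=cv2.INTER_CUBIC))
E
```

```text
time: 6.0
tool_pos: [0.4204, 0.1262, 0.2291]
tool_rot: [-3.141, 0.001, -0.276]
contact_force: [-0.4, -1.1, -0.1]
width: 0.0001
grip_force: 0.0
time: 7.2
tool_pos: [0.4202, 0.1263, 0.2293]
tool_rot: [-3.142, 0.0, -0.275]
contact_force: [0.2, 0.2, 0.0]
width: 0.0003
grip_force: 0.0
```

View pics/s1.png

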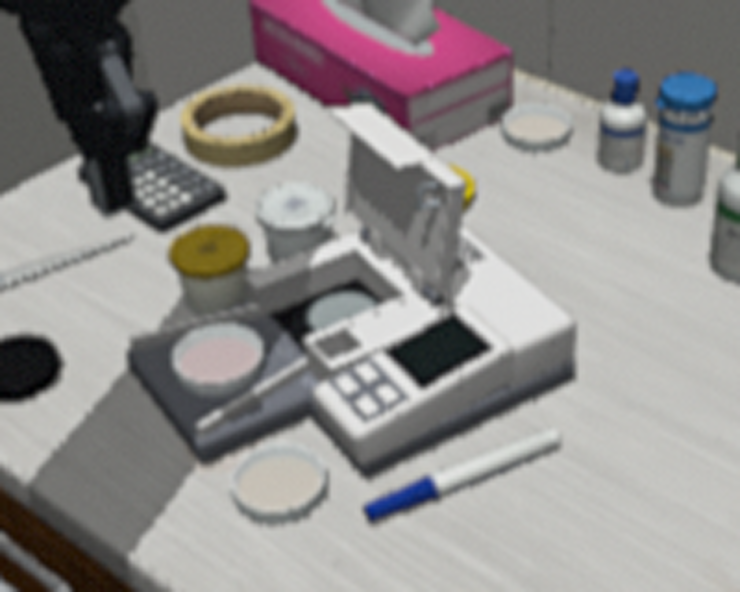

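The crop shows the hatch upright and open at (405,200), the chamber with the seat disc at (340,310), and the dish still on the ledge at (218,357). I bring the fingers down behind the dish on the reader's centreline.

```bash
echo '[[[0,-0.025,0,0,0],[0,-0.0245,0,0,0],[0,0,0.04,0,0],[0,0,0.04,0,0],[0,0,0.04,0,0],[0,0,0.03,0,0],[0,0,0.015,0,0],[0,0,0.01,0,0],[0,0,0,0,0],[0,0,0,0,0]]]' | python3 -m crank; cat > w.py <<'E'
from h import *
from station import env,eyes
o=env.get_obs();p=o["tool_pos"];y=-.2724;M=np.array([[np.cos(y),-np.sin(y)],[np.sin(y),np.cos(y)]])
print("reader mm",(M.T@(np.array(p[:2])-[.573,.1349])*1e3).round(1),"z",round(float(p[2]),4))
E
python3 w.py
```

```text
time: 8.25
tool_pos: [0.4341, 0.1742, 0.055]
tool_rot: [-3.141, -0.001, -0.275]
contact_force: [-0.1, -0.1, 0.1]
width: 0.0003
grip_force: 0.0
reader mm [-144.4    0.5] z 0.055
```

```bash
echo '[[[0.01,0,0,0,0],[0.008,0,0,0,0],[0.006,0,0,0,0],[0.006,0,0,0,0],[0.006,0,0,0,0],[0.006,0,0,0,0],[0.006,0,0,0,0],[0.006,0,0,0,0],[0.006,0,0,0,0],[0,0,0,0,0]]]' | python3 -m crank; python3 w.py; python3 - <<'E'
from h import *
from station import eyes
c=eyes.read_camera("scene")
cv2.imwrite("pics/s2.png",cv2.resize(c["color"][100:260,130:330,::-1],None,fx=3.7,fy=3.7,interpolation=cv2.INTER_CUBIC))
E
```

```text
time: 9.25
tool_pos: [0.4922, 0.1573, 0.0543]
tool_rot: [-3.141, -0.0, -0.276]
contact_force: [0.1, 0.6, -0.0]
width: 0.0001
grip_force: 0.0
reader mm [-83.8  -0.1] z 0.0543
```

View pics/s2.png

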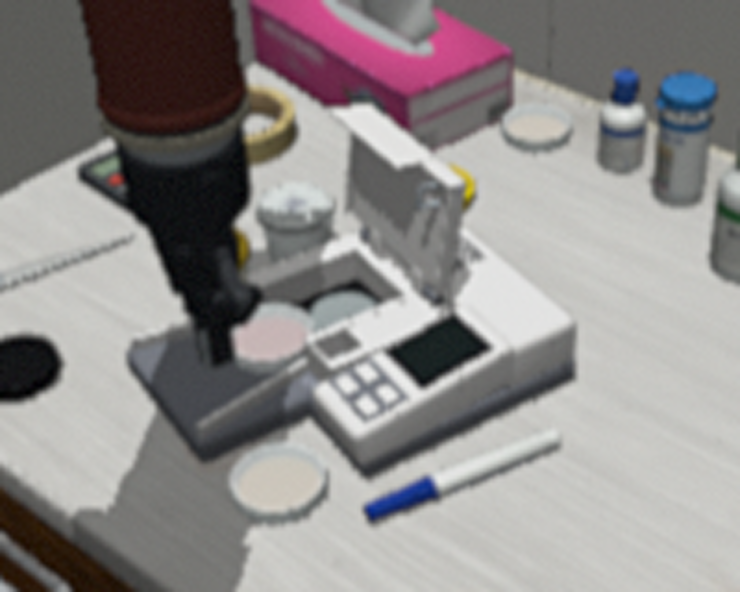

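The dish slides flat ahead of the fingers and is now at (270,332), at the mouth; the hatch is still open. I keep pushing.

```bash
echo '[[[0.006,0,0,0,0],[0.006,0,0,0,0],[0.006,0,0,0,0],[0.006,0,0,0,0],[0.006,0,0,0,0],[0.006,0,0,0,0],[0.006,0,0,0,0],[0.006,0,0,0,0],[0,0,0,0,0]]]' | python3 -m crank; python3 w.py;  echo '[[[0.003,0,0,0,0],[0.003,0,0,0,0],[0,0,0,0,0]]]' | python3 -m crank; python3 w.py
```

```text
time: 10.2
tool_pos: [0.5384, 0.1442, 0.0543]
tool_rot: [-3.141, -0.0, -0.276]
contact_force: [-0.1, -0.2, -0.6]
width: 0.0001
grip_force: 0.0
reader mm [-35.8  -0.3] z 0.0543
time: 10.5
tool_pos: [0.5437, 0.1429, 0.0544]
tool_rot: [-3.141, -0.0, -0.275]
contact_force: [0.2, -0.2, 0.2]
width: 0.0
grip_force: 0.0
reader mm [-30.4  -0.2] z 0.0544
```

```bash
for i in 1; do echo '[[[0.002,0,0,0,0],[0,0,0,0,0],[0,0,0,0,0]]]' | python3 -m crank ; echo '[[[0.002,0,0,0,0],[0,0,0,0,0],[0,0,0,0,0]]]' | python3 -m crank; done; python3 w.py
```

```text
time: 10.8
tool_pos: [0.5453, 0.1425, 0.0544]
tool_rot: [-3.142, -0.0, -0.275]
contact_force: [-1.0, -0.5, -0.3]
width: -0.0001
grip_force: 0.0
time: 11.1
tool_pos: [0.5472, 0.1419, 0.0543]
tool_rot: [-3.142, -0.0, -0.275]
contact_force: [0.9, -0.2, -0.8]
width: -0.0
grip_force: 0.0
reader mm [-26.7  -0.2] z 0.0543
```

No wall contact yet; I go on in small steps until the force rises.

```bash
echo '[[[0.0015,0,0,0,0],[0,0,0,0,0],[0,0,0,0,0]]]' | python3 -m crank | grep force; echo '[[[0.0015,0,0,0,0],[0,0,0,0,0],[0,0,0,0,0]]]' | python3 -m crank |grep force; python3 w.py; python3 - <<'E'
from h import *
from station import eyes
c=eyes.read_camera("scene")
cv2.imwrite("pics/s3.png",cv2.resize(c["color"][140:240,180:290,::-1],None,fx=5.5,fy=5.5,interpolation=cv2.INTER_CUBIC))
E
```

```text
contact_force: [-3.3, -0.2, 1.4]
grip_force: 1.6
contact_force: [-8.9, 1.3, 5.4]
grip_force: 4.4
reader mm [-25.4  -0.1] z 0.0541
```

View pics/s3.png

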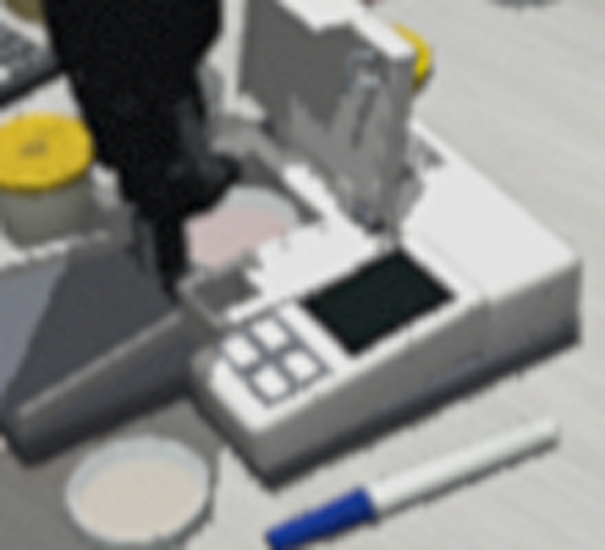

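The dish is in the chamber at (240,225), and the force rises at the expected wall position (-25.4 mm against -26.5 mm predicted). I back off, clear the view and check.

```bash
echo '[[[-0.004,0,0,0,0],[-0.02,0,0,0,0],[-0.04,0,0,0,0],[-0.04,0,-0.01,0,0],[0,0,-0.04,0,0],[0,0,-0.045,0,0],[0,0,-0.045,0,0],[0,0.04,-0.04,0,0],[0,0.045,0,0,0],[0,0.045,0,0,0],[0,0,0,0,0],[0,0,0,0,0]]]' | python3 -m crank; python3 - <<'E'
from h import *
from station import eyes
for n in("top","scene"):
    c=eyes.read_camera(n);np.savez(n+"2.npz",**c)
    if n=="top":a=cv2.resize(c["color"][150:270,170:300,::-1],(390,360),interpolation=cv2.INTER_CUBIC)
    else:b=cv2.resize(c["color"][130:240,170:290,::-1],(393,360),interpolation=cv2.INTER_CUBIC)
cv2.imwrite("pics/f.png",np.hstack([a,b]))
c=load("scene2");y=-.2724;M=np.array([[np.cos(y),-np.sin(y)],[np.sin(y),np.cos(y)]]);t=np.array([.573,.1349])
hsv=cv2.cvtColor(c["color"],cv2.COLOR_RGB2HSV);q=pix(c,np.r_[M@[.0125,0]+t,.036]);print("seat px",q)
m=(((hsv[...,0]>165)|(hsv[...,0]<6))&(hsv[...,1]>15)).astype(np.uint8);k=np.zeros_like(m);u,v=q.astype(int);k[v-16:v+16,u-22:u+22]=m[v-16:v+16,u-22:u+22]
n,l,s,ce=cv2.connectedComponentsWithStats(k);i=1+s[1:,4].argmax();print(s[i],ce[i]);d=ray(c,*ce[i],.036);print("reader",M.T@(d[:2]-t))
E
```

```text
time: 12.95
tool_pos: [0.4161, 0.0477, 0.2301]
tool_rot: [-3.142, -0.002, -0.278]
contact_force: [0.2, 1.2, 0.9]
width: -0.0001
grip_force: 0.0
seat px [222.91533161 180.46285011]
[214 178  18  10 115] [221.70434783 182.37391304]
reader [ 0.00601409 -0.0049575 ]
```

View pics/f.png

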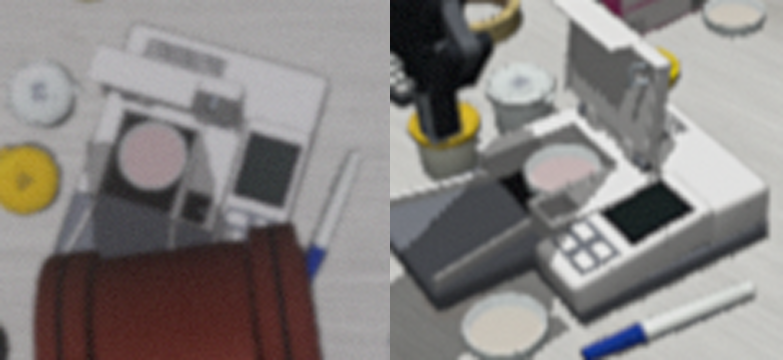

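The final view shows the dish flat and deep in the chamber (left (152,155), right (565,172)), the hatch open and the bystanders in place. The scene mask only caught the lit part of the dish, so I check its centre in the top view.

```bash
python3 - <<'E'
from h import *
c=load("top2");y=-.2724;M=np.array([[np.cos(y),-np.sin(y)],[np.sin(y),np.cos(y)]]);t=np.array([.573,.1349])
hsv=cv2.cvtColor(c["color"],cv2.COLOR_RGB2HSV)
m=(((hsv[...,0]>165)|(hsv[...,0]<8))&(hsv[...,1]>15)).astype(np.uint8);k=np.zeros_like(m);k[186:217,206:236]=m[186:217,206:236]
n,l,s,ce=cv2.connectedComponentsWithStats(k);i=1+s[1:,4].argmax();print(s[i],ce[i]);d=ray(c,*ce[i],.036);print("reader",M.T@(d[:2]-t))
E
```

```text
[212 192  19  20 289] [220.7716263  201.80622837]
reader [ 0.01121072 -0.00179324]
```

The dish centre measures (11.2, -1.8) mm in the reader frame, about 2.2 mm from the seat. I hand in.

```bash
python3 -c "
from station import env
print(env.hand_in())"
```

```text
the job is handed in; nothing more can be done
None
```

The job is handed in at about 13 s, verdict not shown: the hatch stands open by itself, the dish is home against the back wall (about 2 mm from the seat by the top camera), and the bystanders in the last view were not disturbed.

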